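# Lock the circuit board into its sloping fixture

### The arm

A 7-joint arm with a two-finger parallel gripper is mounted at the origin on the work surface. World frame = base frame: x ahead of the robot, y to its left, z up, the work surface at z = 0. Lengths are in m, angles in rad, forces in N, time in s.
With the tool pointing down it reaches from about 0.425 to 0.875 m from the base axis. Payload 4.7 kg.
Tool frame: the origin (TCP) lies midway between the tips of the shut fingers; the grasp point (between the pads) lies 19 mm behind it; z points along the fingers, y is the line along which they close (so a half turn about z gives the same grasp; the last joint's range is limited). The gripper opens to 87 mm and grips with 3 to 60 N. Pads are 19 mm wide; open, the fingers measure 117 mm over their backs; the gripper's body (75 mm by 190 mm) begins 51 mm behind the grasp point.
Start: joints at [1.22, 0.321, -0.07, 1.45, 0.023, 1.371, -0.057], TCP at [0.232, -0.607, 0.223] pointing down, gripper open.
Joint ranges: [-2.86, 2.86], [-0.3, 2.09], [-1.38, 1.24], [0.06, 2.45], [-1.56, 4.7], [0.09, 2.05], [-2.69, 2.69]. Speed limits (rad/s): [2.57, 2.57, 3.14, 3.14, 3.14, 3.14, 3.14].

### API

Orientations are given as a rotation vector (axis times angle).
In Python, from bench import ctrl gives the robot as it stands. The module is installed in compiled form; this text tells all that it offers.
- The arm moves only by the tool carry_out, never from a script. Its argument "steps" is a list of rows, each a list of 7 numbers: the turn, a rotation vector about the world's x, y, z in degrees, then the shift along the world's x, y, z in cm, then the opening, from 0 (shut) to 1 (fully open). A call has 1 to 12 rows; each row is the pose to reach, as a shift and turn from the pose commanded when the call began; what a row does not reach only later rows make up. A row lasts 1/10 s, in which the tool goes at most 50 mm and 8.59 degrees, less where a joint would pass 70% of its speed; a pose out of reach is approached as far as the arm can. A call with a gripper value outside its range is refused whole. The fingers move at their own pace and stop on an object; "squeeze" is the grip in N (left out, the last holds). Time passes only in rows, so rows that repeat a pose let the fingers close. It gives the time, the measured TCP pose, the force, the opening and the grip force at its end, in the units of the state.
- ctrl.get_state(): the state, without advancing time (a new reading comes with each control period).
- ctrl.get_image(name): name is "scene" or "top"; returns a dict with "pixels" (384x512x3 uint8, red, green, blue), "camera_matrix" (3x3 intrinsics, pixels), "k1" (the pictures are not rectified: a ray, as slopes to the right and down, at radius r is drawn at 1 + k1 r^2 times it, then the intrinsics apply), "cam_to_world" (4x4, takes a point from camera to world coordinates). Camera axes: x right, y down, z forward; pixel columns grow to the right and rows downward; lengths in m; the calibration is good to about 2 mm. A picture is of the moment at which its call begins. There is no depth.
- ctrl.close_job(): hands the job in; it is judged then, once.
The state is a dict: "time": time; "joint_positions": joint angles; "qd": joint speeds; "joint_torque": joint torques, N m; "position": TCP position; "tool_rot": TCP orientation; "ft_force": force on the tool from outside, world axes, zero at the start; "torque": the same for the moment, N m; "grip_width": opening from 0.0 (shut) to 1.0 (fully open); "grip_force": force on a finger pad.
Only numpy, scipy, OpenCV 4.12 (cv2) and the standard library are available. Lean on these libraries where they do the work, as an engineer would, in place of code of your own. Each camera call takes 0.05 s, during which the arm holds its last target. There are 200 camera calls.

### The job

Swing the yellow clamp bar fully closed across the circuit board on the sloping fixture, then lock it: push the red-headed pin from the rack through the eye of the bar and into the hole beneath, all the way in until its flange lies flat on the bar, and let go. Do not knock or press on the circuit board, leave the black pin in the rack and do not push the other things on the bench around.

Things in the scene. Friction and masses are not known exactly. Their poses are not given: they have to be found in the camera images.
- deck: Black sloping plate of the board fixture, 130 x 124 mm, tilted 32 deg to face up and towards the robot. Origin: centre of its upper face, 92 mm above the table. z: outward normal (the pin goes in along -z); x: up the slope; y: along the closed bar. Aluminium posts, 40 x 40 mm, tops at z +9.5 mm, stand at (x 45, y 85) mm (bar pivot) and (x 45, y -85) mm (lock hole).
- board: Dark green circuit board, 116 x 112 mm, 2 mm thick, lying fixed on the deck, same origin and axes as the deck. Its capacitors, up to 28 mm tall, stand at x below -10 mm; between x -5 and +58 mm it carries only parts under 5 mm tall.
- lock_seat (a point): Fixed point on the lock hole's axis, deck axes, 18 mm above the deck's face: the top of the bar's eye when closed, and the red pin's origin when fully in. The lock hole in the post is 10 mm wide, along the deck's z, right through (29.5 mm), its mouth 8.5 mm below this point; free space under it. A yellow stop plate, no higher than the bar, stands down-slope.
- clamp_bar (a joint): Yellow clamp bar, hinged at bar_pivot about the deck's z. 0 rad = closed: across the upper edge of the board, against its stop, eye over the lock hole; positive = swung open, up the slope. Range 0 to 1.2. Stiff (about 0.16 N m), stays where left. Bar 22 mm wide, 8 mm thick, its top 18 mm above the deck's face.
- bar_pivot (a point): Fixed point on the hinge axis of the clamp bar at the height of the bar's top face; deck axes.
- bar_knob (a point): Middle of the upright black round knob on the clamp bar, 16 mm in diameter, 38 mm tall (19 mm either way from this point along the deck's z), 105 mm from the pivot. Axes: z as the deck's, y along the bar towards the pivot.
- bar_eye (a point): Centre of the 12 mm hole in the square (34 mm) end of the clamp bar, at its top face, 170 mm from the pivot, 65 mm past the knob. When closed it coincides with lock_seat.
- red_pin: Lock pin with red head, upright in the rack. Origin: centre of the flange's underside. z points from the tip to the head: steel shaft 8 mm in diameter from z 0 to -45 mm (pointed over the last 4 mm); red flange 24 mm in diameter z 0 to 4; red round grip 16 mm in diameter z 4 to 38 mm. 45 g.
- rack: Grey block 60 x 130 x 60 mm tall with two 11 mm upright holes at y -32 and +32 mm, holding a red and a black pin in either order. Origin: centre of its underside. Either left or right of the fixture.
- black_pin: Pin like the red one but with black head and a 22 mm shaft: too short. Stands in the rack's other hole. Bystander.
- parts_bin: Open black plastic bin 110 x 130 x 55 mm, empty; on the other side of the fixture from the rack. Origin under its centre. Bystander.
- spool: Metal wire spool standing on end, 60 mm diameter, 46 mm tall. Bystander.
- flux_bottle: White squeeze bottle with blue cap, 44 mm diameter, 110 mm tall. Bystander.
- driver: Screwdriver with orange handle, 180 mm long, lying behind the fixture. Bystander.
- toroid: Copper-coloured ring coil lying flat, 38 mm diameter, 16 mm tall. Bystander.
- capacitor: Black round can, 30 mm diameter, 35 mm tall, upright. Bystander.

How it is judged:
By the outcome, as a careful person would: the job done as asked, in the order asked, and still so for the second after the job is handed in, with the robot touching nothing.
It also fails if it takes over 56 s, if anything falls off the work surface, if the arm or the gripper's body presses on something with over 40 N, if the wrist force passes 120 N, or if a joint passes its speed limit or range.

## Working session

There is one attempt and no reset: what is moved stays moved. The work goes in short steps, Python scripts to look and compute and a tool call to move; the robot and the scene stay as the last step left them, time stands still between calls to the robot, and variables do not carry over. Pictures are saved under pics/ and viewed, at most 10 in all, crops included, and the job is handed in when it is done.

Besides the shell and the picture viewer there is one more tool, called after "Emit:" as name(argument=value, ...) on one line, values as JSON. carry_out: Moves the arm, as the interface text tells. Its arguments: {"type":"object","properties":{"steps":{"type":"array","items":{"type":"array","items":{"type":"number"}}},"squeeze":{"type":"number"}},"required":["steps"]}

```bash
mkdir -p pics
cat > h.py <<'E'
import numpy as np, cv2
from bench import ctrl
from scipy.spatial.transform import Rotation as R
def grab(n,f=None):
    im=ctrl.get_image(n)
    if f: cv2.imwrite('pics/'+f,cv2.cvtColor(im['pixels'],cv2.COLOR_RGB2BGR))
    return im
def ray(im,u,v):
    K=np.array(im['camera_matrix']);k=im['k1'];T=np.array(im['cam_to_world'])
    p=cv2.undistortPoints(np.array([[[u,v]]],float),K,np.array([k,0,0,0.]))[0,0]
    return T[:3,3],T[:3,:3]@np.array([p[0],p[1],1])
def onz(im,u,v,z):
    o,d=ray(im,u,v);return o+d*(z-o[2])/d[2]
def tri(a,pa,b,pb):
    o1,d1=ray(a,*pa);o2,d2=ray(b,*pb)
    s=np.linalg.lstsq(np.c_[d1,-d2],o2-o1,rcond=None)[0]
    x,y=o1+s[0]*d1,o2+s[1]*d2
    return (x+y)/2,np.linalg.norm(x-y)
def proj(im,P):
    T=np.linalg.inv(np.array(im['cam_to_world']));P=np.atleast_2d(P)
    return cv2.projectPoints(P.astype(float),cv2.Rodrigues(T[:3,:3])[0],T[:3,3],np.array(im['camera_matrix']),np.array([im['k1'],0,0,0.]))[0][:,0]
E
python3 - <<'E'
from h import *
np.set_printoptions(precision=4,suppress=True)
for n in('scene','top'):
    im=grab(n,n+'0.png');print(im['camera_matrix'],im['k1'],im['cam_to_world'])
print(ctrl.get_state())
E
```

```text
[[420.7909   0.     259.5697]
 [  0.     420.7909 192.4527]
 [  0.       0.       1.    ]] -0.07027370181651992 [[ 0.7846  0.4748 -0.3987  0.9974]
 [ 0.62   -0.6084  0.4954 -0.4877]
 [-0.0074 -0.6359 -0.7717  0.9264]
 [ 0.      0.      0.      1.    ]]
[[358.1821   0.     257.4663]
 [  0.     358.1821 188.4484]
 [  0.       0.       1.    ]] 0.02885491396214359 [[-0.0241 -0.9955  0.0919  0.4759]
 [-0.9997  0.024  -0.002   0.0112]
 [-0.0002 -0.0919 -0.9958  1.1482]
 [ 0.      0.      0.      1.    ]]
{'time': 0.1, 'joint_positions': array([ 1.2201,  0.3217, -0.0701,  1.4516,  0.0226,  1.3708, -0.0569]), 'qd': array([-0.0003, -0.0024,  0.0011, -0.0034, -0.0014, -0.0003,  0.0005]), 'joint_torque': array([ -0.0001, -49.2574,  -0.4057, -31.3399,  -0.0642,   0.0394,
         0.0001]), 'position': array([ 0.2317, -0.6068,  0.2216]), 'tool_rot': array([-3.0878, -0.5695,  0.0006]), 'ft_force': array([-0.604 , -0.2538,  0.1174]), 'torque': array([ 0.0654, -0.0038,  0.0101]), 'grip_force': 0.0, 'grip_width': 1.0030101929861794}
```

View pics/scene0.png

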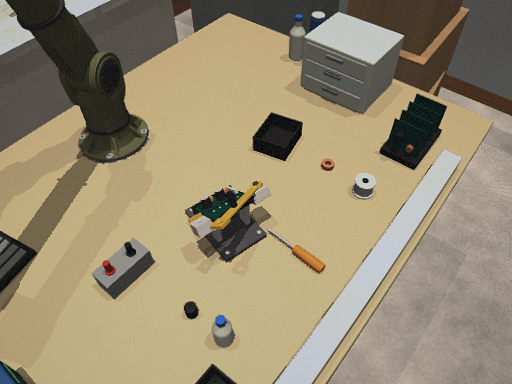

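View pics/top0.png

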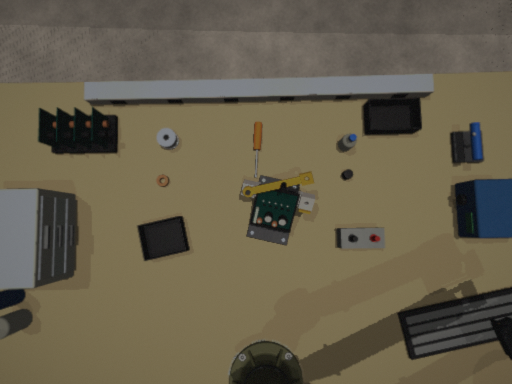

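The scene view shows the red pin at (108,267) and the black one at (129,248). The fixture is at (228,215) with its bar open. In the top view the pivot post is at (248,188), the lock post at (307,203) and the red pin at (376,238). I'll enlarge the fixture next.

Run:
```python
from h import *
a=cv2.imread('pics/scene0.png')[170:270,175:285];b=cv2.imread('pics/top0.png')[165:255,230:330]
a=cv2.resize(a,None,fx=7,fy=5.9,interpolation=cv2.INTER_CUBIC) if 0 else cv2.resize(a,(660,600),interpolation=cv2.INTER_CUBIC)
b=cv2.resize(b,(660,594),interpolation=cv2.INTER_CUBIC)
cv2.imwrite('pics/sc.png',a);cv2.imwrite('pics/tc.png',b)
```

```text
(no output)
```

View pics/sc.png

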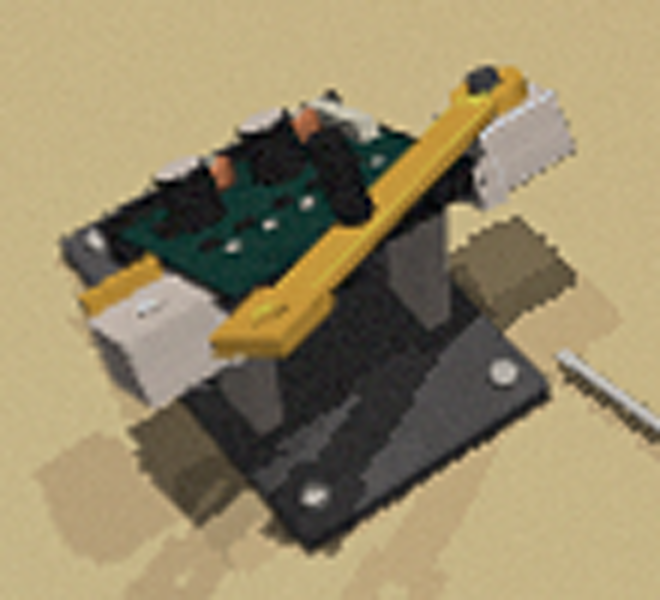

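View pics/tc.png

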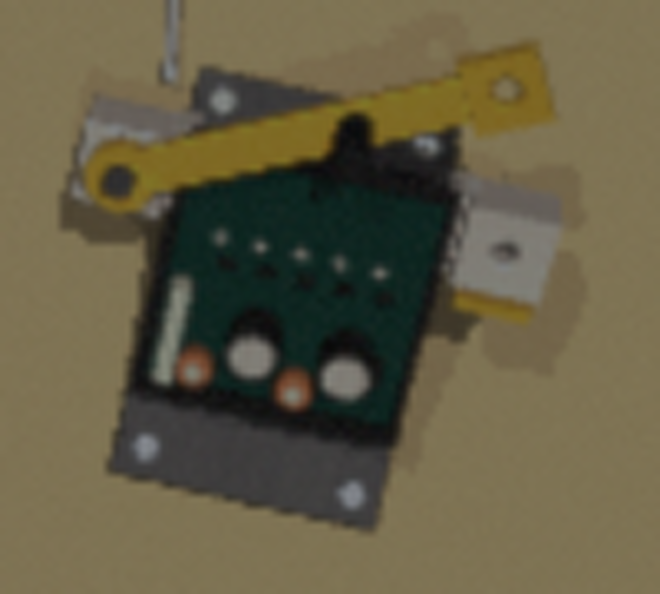

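The fixture crops show these points:

| Point | Top crop | Scene crop |
|---|---|---|
| Pivot | (120,182) | (484,80) |
| Eye | (508,92) | (270,315) |
| Lock hole mouth | (507,250) | (150,308) |

I'll triangulate these and the pins.

```bash
cat > meas.py <<'E'
from h import *
np.set_printoptions(precision=4,suppress=True)
S=grab('scene');T=grab('top')
def wc(im,c,r,dark=True,pct=None):
    # darkness-weighted centroid refinement in gray
    g=cv2.cvtColor(im['pixels'],cv2.COLOR_RGB2GRAY).astype(float)
    x0,y0=int(round(c[0])),int(round(c[1]));p=g[y0-r:y0+r+1,x0-r:x0+r+1]
    w=np.clip(np.median(p)-p,0,None) if dark else np.clip(p-np.median(p),0,None)
    w[w<.3*w.max()]=0
    yy,xx=np.mgrid[y0-r:y0+r+1,x0-r:x0+r+1]
    return (w*xx).sum()/w.sum(),(w*yy).sum()/w.sum()
tc=lambda x,y:(230+(x+.5)/6.6-.5,165+(y+.5)/6.6-.5)
sc=lambda x,y:(175+(x+.5)/6-.5,170+(y+.5)/6-.5)
if __name__=='__main__':
    P={}
    for n,t,s in(('pivot',(120,182),(484,80)),('eye',(508,92),(270,315)),('lock',(507,250),(150,308))):
        t,s=tc(*t),sc(*s);P[n]=tri(S,s,T,t);print(n,t,s,P[n])
    for n,im in(('S',S),('T',T)):
        hsv=cv2.cvtColor(im['pixels'],cv2.COLOR_RGB2HSV)
        m=cv2.inRange(hsv,(0,170,90),(7,255,255))|cv2.inRange(hsv,(173,170,90),(180,255,255))
        k,l,st,ce=cv2.connectedComponentsWithStats(m)
        for i in range(1,k):
            if st[i,4]>8:print(n,st[i],ce[i])
    for n,c in(('eye',(508,92)),('lock',(507,250))):print(n,wc(T,tc(*c),2,n=='lock'))
    a=cv2.resize(S['pixels'][230:300,85:160],(600,560),interpolation=cv2.INTER_CUBIC)
    b=cv2.resize(T['pixels'][220:256,330:392],(620,360),interpolation=cv2.INTER_CUBIC)
    b=cv2.resize(b,(516,300));a=a[:,:]
    o=np.zeros((600,800,3),np.uint8);o[:420,:450]=cv2.resize(a,(450,420));o[300:,284:]=np.where(1,b,0)
    o=np.zeros((600,800,3),np.uint8);o[:350,:375]=cv2.resize(S['pixels'][230:300,85:160],(375,350),interpolation=cv2.INTER_CUBIC);o[350:566,:372]=cv2.resize(T['pixels'][220:256,330:392],(372,216),interpolation=cv2.INTER_CUBIC)
    cv2.imwrite('pics/rack.png',o[:,:400,::-1])
E
python3 meas.py
```

```text
pivot (247.75757575757575, 192.15151515151516) (255.25, 182.91666666666666) (array([0.5602, 0.0376, 0.1344]), np.float64(0.0016260568628303296))
eye (306.54545454545456, 178.5151515151515) (219.58333333333334, 222.08333333333334) (array([ 0.5907, -0.1251,  0.1732]), np.float64(0.001942707022560783))
lock (306.3939393939394, 202.45454545454544) (199.58333333333334, 220.91666666666666) (array([ 0.5271, -0.1289,  0.1272]), np.float64(0.0009755845279854456))
S [102 260   7   6  28] [105.2143 262.7857]
S [105 267  10   8  36] [109.8056 271.3056]
T [375 237   4   4  14] [376.5    238.2857]
eye (np.float64(306.04395604395603), np.float64(178.7032967032967))
lock (np.float64(306.41237113402065), np.float64(202.4536082474227))
```

View pics/rack.png

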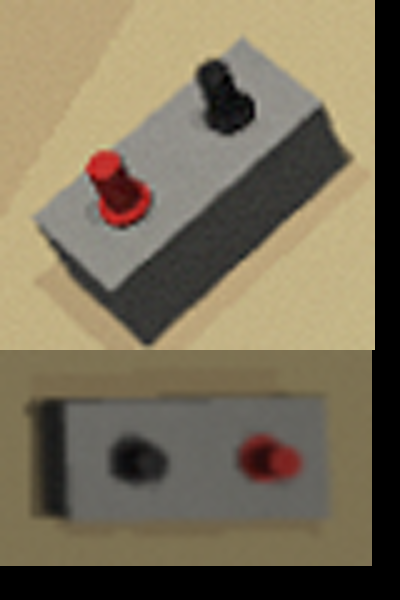

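The rack crop shows the red head's top at scene (105.1,262.1) and top (377.2,238.4), with the black pin nearer the fixture. Next I'll fit the fixture pose.

```bash
cat > fix.py <<'E'
from meas import *
from scipy.optimize import least_squares
def deck(psi):
    h=np.array([np.cos(psi),np.sin(psi),0]);z=np.array([0,0,1.]);c,s=np.cos(np.radians(32)),np.sin(np.radians(32))
    return np.c_[h*c+z*s,[-h[1],h[0],0],-h*s+z*c]
def pts(p):
    o=np.array([p[0],p[1],.092]);M=deck(p[2]);t=p[3]
    return o,M,lambda *d:o+M@(np.array(d)/1000)
E
cat > fit0.py <<'E'
from fix import *
tp=np.array([tc(120,182),(306.3,178.6),(306.4,202.45)]);sp=np.array([sc(484,80),sc(270,315),sc(150,308)])
def W(p):
    o,M,f=pts(p);t=p[3]
    return np.array([f(45,85,21),f(45+170*np.sin(t),85-170*np.cos(t),18),f(45,-85,9.5)])
r=least_squares(lambda p:np.r_[(proj(T,W(p))-tp).ravel(),(proj(S,W(p))-sp).ravel()],[.5,-.04,-.2,.3])
print(r.x,np.degrees(r.x[2:]),r.fun.reshape(-1,2))
o,M,f=pts(r.x);t=r.x[3];print(M);np.save('fit.npy',r.x)
print('seat',f(45,-85,18),'knob',f(45+105*np.sin(t),85-105*np.cos(t),37),'knobclosed',f(45,-20,37))
for k in (.064,.098):
    s=(105.1,262.1) if k>.09 else (109.5,270.2); print('pin',k,onz(S,*s,k))
print(onz(T,377.2,238.4,.098),onz(T,373,238.2,.064),tri(S,(105.1,262.1),T,(377.2,238.4)))
s=ctrl.get_state();print(R.from_rotvec(s['tool_rot']).as_matrix())
E
python3 fit0.py
```

```text
[ 0.5139 -0.0381 -0.2364  0.4765] [-13.5429  27.3005] [[-0.4066 -0.1399]
 [-0.2532 -0.2439]
 [-0.4252  0.2467]
 [-0.1982  0.0883]
 [-0.2853  0.0803]
 [-0.1806  0.5448]]
[[ 0.8245  0.2342 -0.5152]
 [-0.1986  0.9722  0.1241]
 [ 0.5299  0.      0.848 ]]
seat [ 0.5219 -0.1275  0.1311] knob [ 0.5697 -0.0601  0.1727] knobclosed [ 0.5273 -0.0619  0.1472]
pin 0.064 [ 0.4215 -0.3343  0.064 ]
pin 0.098 [ 0.4197 -0.3332  0.098 ]
[ 0.4193 -0.3341  0.098 ] [ 0.4183 -0.3328  0.064 ] (array([ 0.4196, -0.3336,  0.0983]), np.float64(0.0008674525943695062))
[[ 0.9342  0.3568 -0.0003]
 [ 0.3568 -0.9342  0.0005]
 [-0.0001 -0.0006 -1.    ]]
```

```bash
cat > mv.py <<'E'
from fix import *
p=np.load('fit.npy');o,M,f=pts(p)
RD=np.c_[M[:,1],M[:,0],-M[:,2]]
def go(name,tgt,Rt=None):
    s=ctrl.get_state();Rc=R.from_rotvec(s['tool_rot'])
    tr=(R.from_matrix(Rt)*Rc.inv()).as_rotvec(degrees=True) if Rt is not None else np.zeros(3)
    print(name,'turn',tr.round(2),'shift cm',((np.array(tgt)-s['position'])*100).round(2))
def st():
    s=ctrl.get_state();print({k:np.round(s[k],4) for k in('time','position','ft_force','grip_width','grip_force','joint_positions')})
    print('deck xyz mm',(M.T@(s['position']-o)*1000).round(1))
E
python3 - <<'E'
from mv import *
t=p[3];x,y=45+105*np.sin(t),85-105*np.cos(t)
go('app',f(x,y,105),RD);go('grasp',f(x,y,26),RD)
E
```

```text
app turn [-21.97 -24.99  54.06] shift cm [30.28 55.55  0.8 ]
grasp turn [-21.97 -24.99  54.06] shift cm [34.35 54.57 -5.9 ]
```

Emit:
carry_out(steps=[[0,0,0,0,0,5,0.5],[-22,-25,54,30.3,55.5,5,0.5],[-22,-25,54,30.3,55.5,5,0.5],[-22,-25,54,30.3,55.5,5,0.5],[-22,-25,54,30.3,55.5,5,0.5],[-22,-25,54,30.3,55.5,5,0.5],[-22,-25,54,30.3,55.5,5,0.5],[-22,-25,54,30.3,55.5,5,0.5],[-22,-25,54,30.3,55.5,5,0.5],[-22,-25,54,30.3,55.5,5,0.5],[-22,-25,54,30.3,55.5,5,0.5],[-22,-25,54,30.3,55.5,5,0.5]])

```text
time: 1.6
position: [0.5117, -0.1891, 0.2458]
tool_rot: [2.103, 1.649, 0.466]
ft_force: [1.3, -0.8, -0.2]
grip_width: 0.502
grip_force: 0.0
```

Emit:
carry_out(steps=[[0,0,0,0,0,0,0.5],[0,0,0,0,0,0,0.5],[0,0,0,0,0,0,0.5],[0,0,0,0,0,0,0.5]])

```text
time: 2.0
position: [0.511, -0.1906, 0.2458]
tool_rot: [2.104, 1.649, 0.466]
ft_force: [-0.9, -0.2, 0.1]
grip_width: 0.5
grip_force: 0.0
```

Run:
```python
from mv import *
st()
t=p[3];x,y=45+105*np.sin(t),85-105*np.cos(t)
go('app',f(x,y,105),RD);go('grasp',f(x,y,26),RD)
grab('scene','a.png')
```

```text
{'time': np.float64(2.1), 'position': array([ 0.511 , -0.1906,  0.2458]), 'ft_force': array([0.5322, 0.4484, 0.2905]), 'grip_width': np.float64(0.4997), 'grip_force': np.float64(0.0), 'joint_positions': array([ 0.5406, -0.3007, -0.1592,  2.1371, -0.172 ,  0.7638,  0.2256])}
deck xyz mm [ 109.4 -148.9  113. ]
app turn [-0.25 -0.56  0.25] shift cm [ 2.37 13.89 -1.54]
grasp turn [-0.25 -0.56  0.25] shift cm [ 6.44 12.91 -8.24]
```

Emit:
carry_out(steps=[[-0.3,-0.6,0.3,2.4,13.9,-1.5,0.5],[-0.3,-0.6,0.3,2.4,13.9,-1.5,0.5],[-0.3,-0.6,0.3,2.4,13.9,-1.5,0.5],[-0.3,-0.6,0.3,2.4,13.9,-1.5,0.5],[-0.3,-0.6,0.3,2.4,13.9,-1.5,0.5],[-0.3,-0.6,0.3,2.4,13.9,-1.5,0.5]])

```text
time: 2.75
position: [0.5396, -0.0514, 0.2297]
tool_rot: [2.091, 1.651, 0.47]
ft_force: [-0.2, -1.1, 0.4]
grip_width: 0.496
grip_force: 0.0
```

Run:
```python
from mv import *
st()
t=p[3];x,y=45+105*np.sin(t),85-105*np.cos(t)
go('app',f(x,y,105),RD);go('grasp',f(x,y,26),RD)
```

```text
{'time': np.float64(2.85), 'position': array([ 0.5396, -0.0519,  0.2297]), 'ft_force': array([-0.2556, -0.2508,  0.8822]), 'grip_width': np.float64(0.5013), 'grip_force': np.float64(0.0), 'joint_positions': array([ 0.1275, -0.3008, -0.1545,  2.1737,  0.1443,  0.7311, -0.3493])}
deck xyz mm [ 96.8  -7.3 101.9]
app turn [ 0.05 -0.1  -0.03] shift cm [-0.49  0.02  0.07]
grasp turn [ 0.05 -0.1  -0.03] shift cm [ 3.58 -0.96 -6.63]
```

Emit:
carry_out(steps=[[0,-0.1,0,1.6,-0.5,-3.3,0.5],[0,-0.1,0,2.6,-0.7,-5.0,0.5],[0,-0.1,0,3.6,-1.0,-6.6,0.5],[0,-0.1,0,3.6,-1.0,-6.6,0.5]])

```text
time: 3.25
position: [0.5745, -0.0618, 0.1607]
tool_rot: [2.094, 1.652, 0.467]
ft_force: [-0.2, -0.2, 0.1]
grip_width: 0.503
grip_force: 0.0
```

Run:
```python
from mv import *
st()
a=grab('scene')['pixels'][150:270,165:300];b=grab('top')['pixels'][150:255,220:330]
o=np.hstack([cv2.resize(a,(400,360),interpolation=2),cv2.resize(b,(377,360),interpolation=2)])
cv2.imwrite('pics/g1.png',o[:,:,::-1])
t=p[3];x,y=45+105*np.sin(t),85-105*np.cos(t)
go('grasp',f(x,y,26),RD)
```

```text
{'time': np.float64(3.35), 'position': array([ 0.5755, -0.0608,  0.1636]), 'ft_force': array([-0.1877, -0.3722,  1.4266]), 'grip_width': np.float64(0.4986), 'grip_force': np.float64(0.0), 'joint_positions': array([ 0.1513, -0.1468, -0.1675,  2.1941,  0.2095,  0.5598, -0.4026])}
deck xyz mm [93.2 -7.6 26.2]
grasp turn [ 0.07  0.1  -0.2 ] shift cm [-0.07 -0.14 -0.15]
```

View pics/g1.png

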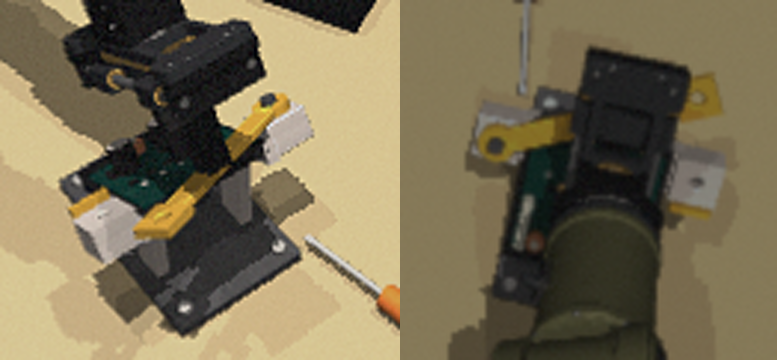

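The fingers straddle the knob at about (205,140) in the left panel. I'll grip it lightly.

Emit:
carry_out(steps=[[0,0,0,0,0,0,0.1],[0,0,0,0,0,0,0.1],[0,0,0,0,0,0,0.1],[0,0,0,0,0,0,0.1],[0,0,0,0,0,0,0.1]], squeeze=10)

```text
time: 3.95
position: [0.5757, -0.0591, 0.1637]
tool_rot: [2.088, 1.654, 0.473]
ft_force: [-1.0, 1.3, 1.4]
grip_width: 0.179
grip_force: 10.0
```

Run:
```python
from mv import *
st()
d=M.T@(ctrl.get_state()['position']-o)*1000
t0=np.arcsin((d[0]-45)/105);print(np.degrees(t0))
for k in range(1,9):
    t=t0*(1-k/8);t=t if k<8 else -.03
    go(str(k),f(45+105*np.sin(t),d[1]-105*(np.cos(t)-np.cos(t0)),d[2]))
```

```text
{'time': np.float64(4.05), 'position': array([ 0.5757, -0.059 ,  0.1637]), 'ft_force': array([-3.0478,  0.4536,  2.4448]), 'grip_width': np.float64(0.1792), 'grip_force': np.float64(9.9985), 'joint_positions': array([ 0.1488, -0.1471, -0.1683,  2.1944,  0.2099,  0.5594, -0.4032])}
deck xyz mm [93.1 -5.9 26.4]
27.237122272941328
1 turn [0. 0. 0.] shift cm [-0.53 -0.15 -0.3 ]
2 turn [0. 0. 0.] shift cm [-1.06 -0.26 -0.6 ]
3 turn [0. 0. 0.] shift cm [-1.59 -0.34 -0.92]
4 turn [0. 0. 0.] shift cm [-2.13 -0.38 -1.24]
5 turn [0. 0. 0.] shift cm [-2.66 -0.39 -1.56]
6 turn [0. 0. 0.] shift cm [-3.19 -0.35 -1.89]
7 turn [0. 0. 0.] shift cm [-3.72 -0.28 -2.22]
8 turn [0. 0. 0.] shift cm [-4.49 -0.11 -2.71]
```

Emit:
carry_out(steps=[[0,0,0,-0.53,-0.15,-0.3,0.1],[0,0,0,-1.06,-0.26,-0.6,0.1],[0,0,0,-1.59,-0.34,-0.92,0.1],[0,0,0,-2.13,-0.38,-1.24,0.1],[0,0,0,-2.66,-0.39,-1.56,0.1],[0,0,0,-3.19,-0.35,-1.89,0.1],[0,0,0,-3.72,-0.28,-2.22,0.1],[0,0,0,-4.1,-0.2,-2.46,0.1],[0,0,0,-4.3,-0.15,-2.6,0.1],[0,0,0,-4.3,-0.15,-2.6,0.1],[0,0,0,-4.3,-0.15,-2.6,0.1]])

```text
time: 5.15
position: [0.5325, -0.0606, 0.1374]
tool_rot: [2.088, 1.654, 0.472]
ft_force: [-2.9, -2.0, 4.6]
grip_width: 0.176
grip_force: 10.0
```

Run:
```python
from mv import *
st();s=ctrl.get_state();print('deckF',M.T@s['ft_force'])
```

```text
{'time': np.float64(5.25), 'position': array([ 0.5325, -0.0606,  0.1374]), 'ft_force': array([-3.2886, -1.297 ,  5.4722]), 'grip_width': np.float64(0.1814), 'grip_force': np.float64(9.9959), 'joint_positions': array([ 0.1513, -0.2168, -0.166 ,  2.3087,  0.2004,  0.5132, -0.3997])}
deck xyz mm [ 43.8 -17.5  26.2]
deckF [ 0.446  -2.0311  6.174 ]
```

Emit:
carry_out(steps=[[0,0,0,-0.16,0.04,-0.1,0.1],[0,0,0,-0.16,0.04,-0.1,0.1],[0,0,0,-0.16,0.04,-0.1,0.1]])

```text
time: 5.55
position: [0.5324, -0.0606, 0.1375]
tool_rot: [2.086, 1.652, 0.476]
ft_force: [4.9, -2.8, 1.9]
grip_width: 0.181
grip_force: 10.0
```

Run:
```python
from mv import *
st();s=ctrl.get_state();print('deckF',M.T@s['ft_force'])
```

```text
{'time': np.float64(5.65), 'position': array([ 0.5324, -0.0606,  0.1375]), 'ft_force': array([ 5.1034, -2.8743,  0.4082]), 'grip_width': np.float64(0.1816), 'grip_force': np.float64(10.0037), 'joint_positions': array([ 0.1517, -0.2192, -0.1665,  2.3119,  0.2017,  0.5086, -0.4014])}
deck xyz mm [ 43.8 -17.5  26.3]
deckF [ 4.9947 -1.5993 -2.6397]
```

The bar is against its stop: +5 N along deck x with no movement. I'll release it and back off.

Emit:
carry_out(steps=[[0,0,0,0.1,0,0.1,0.5],[0,0,0,0.1,0,0.1,0.5],[0,0,0,0.1,0,0.1,0.5],[0,0,0,-0.9,0.25,1.6,0.5],[0,0,0,-1.7,0.45,3.0,0.5],[0,0,0,-2,0.5,4.5,0.5],[0,0,0,-2,0.5,7,0.5],[0,0,0,-2,0.5,9,0.5],[0,0,0,-2,0.5,9,0.5]])

```text
time: 6.55
position: [0.5312, -0.0533, 0.2119]
tool_rot: [2.1, 1.663, 0.45]
ft_force: [-0.3, -0.4, 0.1]
grip_width: 0.498
grip_force: 0.0
```

Run:
```python
from mv import *
st()
a=grab('scene')['pixels'][150:270,165:300];b=grab('top')['pixels'][150:255,220:330]
o_=np.hstack([cv2.resize(a,(400,360),interpolation=2),cv2.resize(b,(377,360),interpolation=2)])
cv2.imwrite('pics/g2.png',o_[:,:,::-1])
RV=np.array([[0,1,0],[1,0,0],[0,0,-1.]])
go('above pin',[.4197,-.3336,.21],RV)
```

```text
{'time': np.float64(6.65), 'position': array([ 0.5297, -0.0542,  0.2098]), 'ft_force': array([-0.0149, -0.6693, -0.3176]), 'grip_width': np.float64(0.4975), 'grip_force': np.float64(0.0), 'joint_positions': array([ 0.3602, -0.3008, -0.3458,  2.1952,  0.038 ,  0.7094, -0.2525])}
deck xyz mm [ 78.6 -11.9  89.8]
above pin turn [ 4.07 30.41 12.98] shift cm [-10.95 -27.93   0.09]
```

View pics/g2.png

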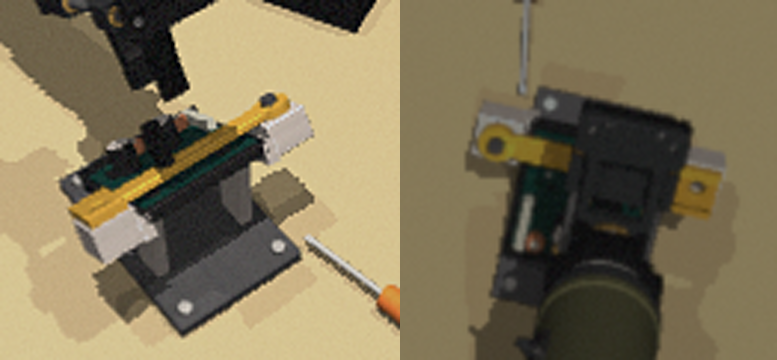

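The bar is closed, with its eye over the lock post at about (697,188) in the right panel. Joint 2's limit (−0.3) rules out tilting the tool the full 32° there. So I'll take the pin with the tool leaned 20° about the closing axis, which leaves only 12° of tool tilt at insertion.

```bash
cat >> mv.py <<'E'
a=np.radians(20);c,s_=np.cos(a),np.sin(a)
RP=np.array([[c,0,-s_],[0,-1,0],[-s_,0,-c]])
RI=M@RP
PIN=np.array([.4197,-.3336,.060])
def tcp_of(pin,Rt): # tcp for pin origin, pin z axis = Rt@RP.T@z
    n=Rt@RP.T@np.array([0,0,1.]);return pin+.027*n+.019*Rt[:,2]
E
python3 - <<'E'
from mv import *
g=tcp_of(PIN,RP)
go('above',g+[0,0,.12],RP);go('grasp',g,RP)
E
```

```text
above turn [ 13.    36.69 -79.37] shift cm [-11.61 -27.96  -1.99]
grasp turn [ 13.    36.69 -79.37] shift cm [-11.61 -27.96 -13.99]
```

Emit:
carry_out(steps=[[13,36.7,-79.4,0,-2,3,0.5],[13,36.7,-79.4,-2,-6,3,0.5],[13,36.7,-79.4,-4,-10,3,0.5],[13,36.7,-79.4,-6,-14,3,0.5],[13,36.7,-79.4,-8,-18,3,0.5],[13,36.7,-79.4,-10,-22,2,0.5],[13,36.7,-79.4,-11,-25,0,0.5],[13,36.7,-79.4,-11.6,-28,-2,0.5],[13,36.7,-79.4,-11.6,-28,-2,0.5],[13,36.7,-79.4,-11.6,-28,-2,0.5],[13,36.7,-79.4,-11.6,-28,-2,0.5],[13,36.7,-79.4,-11.6,-28,-2,0.5]])

```text
time: 8.05
position: [0.4141, -0.3341, 0.1886]
tool_rot: [3.093, 0.002, -0.548]
ft_force: [-0.7, -0.1, 0.3]
grip_width: 0.5
grip_force: 0.0
```

Emit:
carry_out(steps=[[0,0,0,0,0,0,0.5],[0,0,0,0,0,0,0.5]])

```text
time: 8.25
position: [0.4138, -0.3335, 0.1906]
tool_rot: [3.092, 0.003, -0.544]
ft_force: [-0.6, 0.0, 0.8]
grip_width: 0.5
grip_force: 0.0
```

Run:
```python
from mv import *
st();g=tcp_of(PIN,RP)
go('above',g+[0,0,.12],RP);go('grasp',g,RP)
```

```text
{'time': np.float64(8.35), 'position': array([ 0.4137, -0.3336,  0.1908]), 'ft_force': array([-0.0627,  0.009 ,  0.0779]), 'grip_width': np.float64(0.501), 'grip_force': np.float64(0.0), 'joint_positions': array([ 0.6425,  0.3213, -0.163 ,  1.5619,  0.2116,  1.5743, -1.1228])}
deck xyz mm [  28.4 -310.8   98.7]
above turn [ 0.13  0.06 -0.07] shift cm [-0.05  0.   -0.16]
grasp turn [ 0.13  0.06 -0.07] shift cm [ -0.05   0.   -12.16]
```

Emit:
carry_out(steps=[[0,0,0,0,0,-4,0.5],[0,0,0,0,0,-8,0.5],[0,0,0,0,0,-11,0.5],[0,0,0,0,0,-12.1,0.5],[0,0,0,0,0,-12.1,0.5],[0,0,0,0,0,-12.1,0.1],[0,0,0,0,0,-12.1,0.1],[0,0,0,0,0,-12.1,0.1],[0,0,0,0,0,-12.1,0.1],[0,0,0,0,0,-12.1,0.1]], squeeze=30)

```text
time: 9.35
position: [0.4143, -0.3342, 0.0697]
tool_rot: [3.092, -0.001, -0.544]
ft_force: [0.7, 0.6, 2.6]
grip_width: 0.171
grip_force: 30.0
```

Run:
```python
from mv import *
st();g=tcp_of(PIN,RP)
go('grasp',g,RP)
a=grab('scene')['pixels'][210:310,70:180];b=grab('top')['pixels'][200:270,320:400]
o_=np.hstack([cv2.resize(a,(396,360),interpolation=2),cv2.resize(b,(400,360),interpolation=2)])
cv2.imwrite('pics/g3.png',o_[:,:,::-1])
```

```text
{'time': np.float64(9.45), 'position': array([ 0.4143, -0.3342,  0.0697]), 'ft_force': array([0.0255, 0.3007, 4.5601]), 'grip_width': np.float64(0.1709), 'grip_force': np.float64(30.0), 'joint_positions': array([ 0.6389,  0.4295, -0.1589,  1.6741,  0.2323,  1.3612, -1.1723])}
deck xyz mm [ -35.2 -311.2   -4.3]
grasp turn [ 0.11  0.03 -0.  ] shift cm [-0.11  0.06 -0.05]
```

View pics/g3.png

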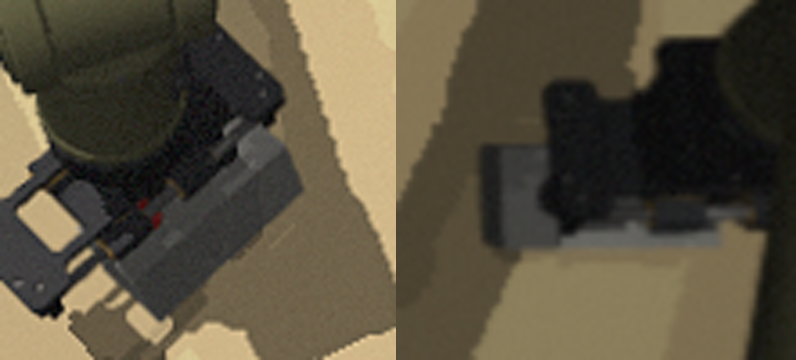

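Red shows between the fingers at about (150,215) in the left panel, so the pin is gripped. I'll lift it straight up and plan the approach to the seat.

Emit:
carry_out(steps=[[0,0,0,0,0,2,0.1],[0,0,0,0,0,5,0.1],[0,0,0,0,0,9,0.1],[0,0,0,0,0,13,0.1],[0,0,0,0,0,15,0.1],[0,0,0,0,0,15,0.1],[0,0,0,0,0,15,0.1]])

```text
time: 10.25
position: [0.4137, -0.3339, 0.2181]
tool_rot: [3.093, -0.0, -0.546]
ft_force: [-0.4, 0.7, -1.4]
grip_width: 0.176
grip_force: 30.0
```

Run:
```python
from mv import *
st()
for z in(90,75,18):
  go('ins%d'%z,tcp_of(f(44,-85,z),RI),RI)
print(RI)
```

```text
{'time': np.float64(10.35), 'position': array([ 0.413 , -0.3336,  0.217 ]), 'ft_force': array([-0.4844,  0.4177, -0.2987]), 'grip_width': np.float64(0.1742), 'grip_force': np.float64(30.0001), 'joint_positions': array([ 0.6427,  0.3079, -0.1626,  1.5267,  0.2089,  1.6264, -1.1126])}
deck xyz mm [  41.7 -310.8  121.3]
ins90 turn [ -3.83 -32.02 -13.19] shift cm [ 6.09 21.76 -2.11]
ins75 turn [ -3.83 -32.02 -13.19] shift cm [ 6.86 21.58 -3.38]
ins18 turn [ -3.83 -32.02 -13.19] shift cm [ 9.79 20.87 -8.21]
[[ 0.951  -0.2342  0.2021]
 [-0.2291 -0.9722 -0.0487]
 [ 0.2079  0.     -0.9781]]
```

Emit:
carry_out(steps=[[-3.8,-32,-13.2,0,0,3,0.1],[-3.8,-32,-13.2,2,4,3,0.1],[-3.8,-32,-13.2,3,8,3,0.1],[-3.8,-32,-13.2,4,12,3,0.1],[-3.8,-32,-13.2,5,16,2,0.1],[-3.8,-32,-13.2,6.1,20,0,0.1],[-3.8,-32,-13.2,6.1,21.8,-2.1,0.1],[-3.8,-32,-13.2,6.1,21.8,-2.1,0.1],[-3.8,-32,-13.2,6.1,21.8,-2.1,0.1],[-3.8,-32,-13.2,6.1,21.8,-2.1,0.1]])

```text
time: 11.35
position: [0.4749, -0.1175, 0.1982]
tool_rot: [3.076, -0.37, 0.327]
ft_force: [-0.4, 0.4, -0.3]
grip_width: 0.172
grip_force: 30.0
```

Run:
```python
from mv import *
st()
for z in(90,75,18):
  go('ins%d'%z,tcp_of(f(44,-85,z),RI),RI)
a=grab('scene')['pixels'][170:245,165:245];b=grab('top')['pixels'][170:230,270:330]
o_=np.hstack([cv2.resize(a,(427,400),interpolation=2),cv2.resize(b,(373,400),interpolation=2)])
cv2.imwrite('pics/g4.png',o_[:,:,::-1])
```

```text
{'time': np.float64(11.45), 'position': array([ 0.4752, -0.1175,  0.1986]), 'ft_force': array([ 0.4436, -1.0699, -0.0043]), 'grip_width': np.float64(0.1731), 'grip_force': np.float64(30.0), 'joint_positions': array([ 0.5794, -0.1668, -0.36  ,  2.0293, -0.0609,  1.0563, -1.5683])}
deck xyz mm [ 40.3 -86.2 100.5]
ins90 turn [0.09 0.17 0.19] shift cm [-0.13  0.16 -0.26]
ins75 turn [0.09 0.17 0.19] shift cm [ 0.64 -0.03 -1.53]
ins18 turn [0.09 0.17 0.19] shift cm [ 3.58 -0.74 -6.37]
```

View pics/g4.png

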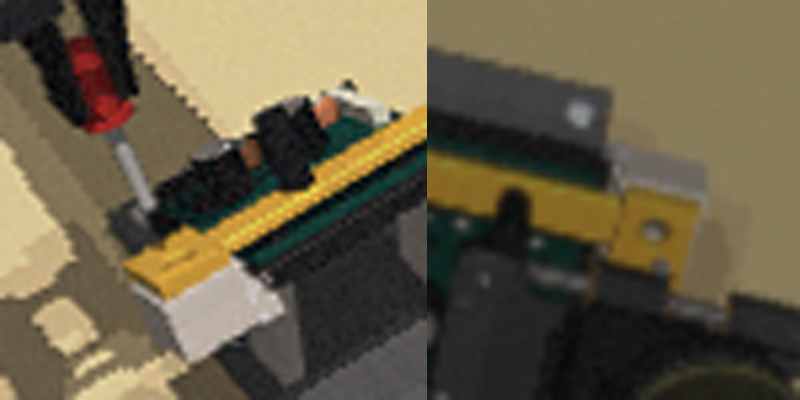

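The steel shaft's tip is at scene crop (152,210) and top crop (662,268). The eye is at scene crop (180,258) and top crop (655,232). I'll work out the tip's offset from the eye and the pin's tilt.

Run:
```python
from mv import *
s1=lambda x,y:(165+(x+.5)/5.3375-.5,170+(y+.5)/5.3333-.5)
t1=lambda x,y:(270+(x-427+.5)/6.217-.5,170+(y+.5)/6.667-.5)
D=lambda P:(M.T@(P-o)*1000).round(1)
for n,s,t in(('tip',(153,211),(661,269)),('eye',(180,258),(655,232))):
    P,e=tri(S,s1(*s),T,t1(*t));print(n,D(P),e)
print('eye by plane, deck z18')
for im,c in((S,s1(180,258)),(T,t1(655,232))):
    q,d=ray(im,*c);n=M[:,2];P=q+d*(((o+.018*n-q)@n)/(d@n));print(D(P))
st=ctrl.get_state();Rt=R.from_rotvec(st['tool_rot']).as_matrix()
n=Rt@RP.T@np.array([0,0,1.]);po=st['position']-.019*Rt[:,2]-.027*n
print('pred pin origin',D(po),'tip',D(po-.045*n),'axis',M.T@n)
tip=po-.045*n
for im,nm in((S,'S'),(T,'T')):
    print(nm,proj(im,np.array([po,tip])))
print('obs shaft',s1(115,135),s1(153,211),t1(661,269))
```

```text
tip [ 42.8 -87.2  44.2] 0.003932052818844913
eye [ 45.5 -84.9  19.3] 0.001861776154713709
eye by plane, deck z18
[ 43.7 -83.4  18. ]
[ 44.4 -85.9  18. ]
pred pin origin [ 46.3 -85.5  91.3] tip [ 46.5 -85.5  46.3] axis [-0.0028  0.0019  1.    ]
S [[185.4636 191.6592]
 [193.2633 208.4565]]
T [[306.5488 216.8871]
 [306.4175 208.5776]]
obs shaft (186.13934426229508, 194.90640879005494) (193.25878220140515, 209.15649785311157) (307.2191571497507, 209.92297885105745)
```

Run:
```python
from mv import *
s1=(193.26,209.16);t1=(307.22,209.92)
D=lambda P:(M.T@(P-o)*1000).round(1)
n=M[:,2]
for im,c,e in((S,s1,(198.3,217.9)),(T,t1,(306.25,204.4))):
    for z,cc in((46.3,c),(18,e)):
        q,d=ray(im,*cc);print(z,D(q+d*(((o+z/1000*n-q)@n)/(d@n))))
print((M@[1.5,1.2,-22])/10)
```

```text
46.3 [ 50.2 -87.3  46.3]
18 [ 43.3 -83.3  18. ]
46.3 [ 42.9 -88.7  46.3]
18 [ 44.3 -85.9  18. ]
[ 1.2852 -0.1861 -1.7862]
```

Emit:
carry_out(steps=[[0.1,0.2,0.2,0.7,0.0,-0.8,0.1],[0.1,0.2,0.2,1.32,-0.06,-1.65,0.1],[0.1,0.2,0.2,1.32,-0.06,-1.65,0.1],[0.1,0.2,0.2,1.32,-0.06,-1.65,0.1]])

```text
time: 12.15
position: [0.4878, -0.1164, 0.1806]
tool_rot: [3.08, -0.361, 0.319]
ft_force: [0.1, -0.1, -0.7]
grip_width: 0.172
grip_force: 30.0
```

Run:
```python
from mv import *
st()
s=ctrl.get_state();Rt=R.from_rotvec(s['tool_rot']).as_matrix()
n=Rt@RP.T@np.array([0,0,1.]);po=s['position']-.019*Rt[:,2]-.027*n
D=lambda P:(M.T@(P-o)*1000).round(1);print(D(po),D(po-.045*n))
# average frames for noise
A=np.mean([grab('scene')['pixels'][180:232,170:222].astype(float) for _ in range(4)],0);B=np.mean([grab('top')['pixels'][190:220,290:320].astype(float) for _ in range(4)],0)
np.savez('avg.npz',A=A,B=B)
A,B=A.astype(np.uint8),B.astype(np.uint8)
o_=np.hstack([cv2.resize(A,(400,400),interpolation=2),cv2.resize(B,(400,400),interpolation=2)])
o_=np.clip(o_*1.4,0,255).astype(np.uint8)
cv2.imwrite('pics/g5.png',o_[:,:,::-1])
```

```text
{'time': np.float64(12.25), 'position': array([ 0.4881, -0.1166,  0.1813]), 'ft_force': array([-0.4509, -0.2129,  0.3363]), 'grip_width': np.float64(0.1759), 'grip_force': np.float64(30.0), 'joint_positions': array([ 0.5753, -0.1195, -0.3732,  2.025 , -0.0427,  1.0206, -1.586 ])}
deck xyz mm [ 41.6 -82.3  79.3]
[ 48.1 -82.3  70.2] [ 48.  -82.2  25.2]
```

View pics/g5.png

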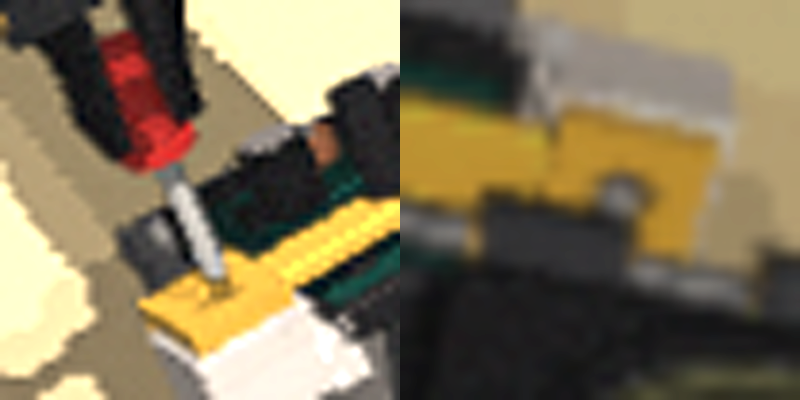

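The shaft's tip is at scene crop (218,282), over the eye's shadow at (215,292). In the top crop the tip is at (619,190), inside the dark ring of the eye centred near (624,193). I'll read the raw pixels and the camera Jacobians.

Run:
```python
from mv import *
d=np.load('avg.npz');
for k,(r,c) in(('B',(slice(11,20),slice(12,22))),('A',(slice(32,42),slice(22,36)))):
    X=d[k][r,c];print(k,'first row/col',r.start+(190 if k=='B' else 180),c.start+(290 if k=='B' else 170))
    print('R-B (yellow)');print((X[...,0]-X[...,2]).astype(int));print('gray');print(X.mean(2).astype(int))
for im,n in((S,'S'),(T,'T')):
    b=f(45,-85,18);print(n,proj(im,b)[0],[ (proj(im,f(*(np.array([45,-85,18])+e)))[0]-proj(im,b)[0]) for e in 10*np.eye(3)])
```

```text
B first row/col 201 302
R-B (yellow)
[[ 98  99  99  99  97  97  97  97  97  97]
 [ 99 100  96  92  82  91  96  98  99  98]
 [ 98  96  78  39  19  32  70  93  98  99]
 [ 93  87  59  14   8  13  42  75  96  98]
 [ 39  50  31   6   6  22  53  89  97  94]
 [  2   8   3   1   4  32  83  96  98  88]
 [ -1  -1  -1   0   1  33  84  97  97  88]
 [  0  -1   0   0   2  30  73  89  90  75]
 [ -1  -1   0   0   3  21  16  30  36  48]]
gray
[[89 91 90 90 88 89 89 88 88 88]
 [88 89 89 85 79 85 86 89 89 90]
 [90 88 77 62 62 59 71 86 90 89]
 [85 81 75 71 82 68 60 76 88 89]
 [47 53 46 59 76 76 62 80 89 90]
 [31 30 26 31 43 54 78 87 88 91]
 [37 36 34 33 32 47 77 87 89 91]
 [37 37 37 37 39 52 76 85 87 91]
 [37 38 37 38 41 58 66 66 64 77]]
A first row/col 212 192
R-B (yellow)
[[  4   1   0   8  11  11   0  75  56  23  -5  -4  22  66]
 [  0   0  -5  -3   8  10   0 125 151 118  58  64 142 147]
 [  0  -2   0   5   7   7   1  86 140 145 145 133 142 144]
 [  1   8  50  82  35   7   0  79 139 140 140 139 140 133]
 [ 45  95 141 125  94  42  41  73 133 138 140 140 142 141]
 [119 128 127 122 145  97  92  81 104 11
[... 355 characters left out ...]
43 118  68  77 137 142]
 [ 50  50  42  44 115 145 136 121 134 137 140 130 138 141]
 [ 46  54  67  75  96 140 140 114 132 137 137 136 135 128]
 [ 67  93 135 118  87  76  80  75 129 134 136 137 135 136]
 [116 124 123 118 140  93  88  81 104 114 135 136 136 134]
 [117 117 116 122 139  89  80  82 108 134 136 131 128 127]
 [135 135 135 124 102 110 113 135 138 136 132 130 127 127]
 [135 137 134 122 122 133 137 134 138 134 127 132 130 134]
 [129 136 134 136 134 134 140 130 133 132 132 134 153 179]]
S [197.9883 218.4335] [array([1.7104, 0.9814]), array([ 3.5817, -2.144 ]), array([-1.6756, -3.5887])]
T [306.0021 204.1142] [array([ 0.8481, -3.0237]), array([-3.456 , -0.7429]), array([0.0326, 1.695 ])]
```

Emit:
carry_out(steps=[[0,0,0,-0.27,-0.08,-0.15,0.1],[0,0,0,-0.27,-0.08,-0.15,0.1],[0,0,0,-0.07,-0.13,-0.49,0.1],[0,0,0,0.14,-0.18,-0.83,0.1],[0,0,0,0.35,-0.23,-1.17,0.1],[0,0,0,0.35,-0.23,-1.17,0.1],[0,0,0,0.35,-0.23,-1.17,0.1]], squeeze=50)

```text
time: 13.45
position: [0.4915, -0.1189, 0.1694]
tool_rot: [3.08, -0.362, 0.321]
ft_force: [0.1, 1.1, -0.4]
grip_width: 0.17
grip_force: 50.0
```

```bash
cat > q.py <<'E'
from mv import *
s=ctrl.get_state();Rt=R.from_rotvec(s['tool_rot']).as_matrix()
n=Rt@RP.T@np.array([0,0,1.]);po=s['position']-.019*Rt[:,2]-.027*n
D=lambda P:(M.T@(P-o)*1000).round(1);print(s['time'],'origin',D(po),'tip',D(po-.045*n),'deckF',(M.T@s['ft_force']).round(1),'deckTq',(M.T@s['torque']).round(2),'grip',s['grip_width'],s['joint_positions'].round(2))
go('RI',s['position'],RI)
E
python3 q.py
```

```text
13.55 origin [ 45.3 -83.8  58.3] tip [ 45.3 -83.7  13.3] deckF [-0.5  0.6 -1.1] deckTq [-0.01  0.28 -0.05] grip 0.16673621692851123 [ 0.58 -0.1  -0.37  2.03 -0.03  0.99 -1.59]
RI turn [-0.01 -0.08 -0.14] shift cm [0. 0. 0.]
```

Emit:
carry_out(steps=[[0,0,0,0.1,-0.02,-0.17,0.1],[0,0,0,0.2,-0.05,-0.34,0.1],[0,0,0,0.31,-0.07,-0.51,0.1],[0,0,0,0.31,-0.07,-0.51,0.1]])

```text
time: 13.95
position: [0.4946, -0.1196, 0.1643]
tool_rot: [3.08, -0.362, 0.321]
ft_force: [0.0, 0.9, -0.8]
grip_width: 0.172
grip_force: 50.0
```

```bash
python3 q.py
```

```text
14.05 origin [ 45.2 -83.7  52.2] tip [ 45.1 -83.7   7.2] deckF [-1.2  0.5 -0.9] deckTq [0.01 0.3  0.  ] grip 0.1725534361232444 [ 0.57 -0.09 -0.38  2.03 -0.03  0.98 -1.59]
RI turn [-0.02 -0.09 -0.14] shift cm [0. 0. 0.]
```

Still free. I'll go on in small steps.

Emit:
carry_out(steps=[[0,0,0,0.1,-0.02,-0.17,0.1],[0,0,0,0.2,-0.05,-0.34,0.1],[0,0,0,0.31,-0.07,-0.51,0.1],[0,0,0,0.41,-0.1,-0.68,0.1],[0,0,0,0.41,-0.1,-0.68,0.1]])

```text
time: 14.55
position: [0.4987, -0.1206, 0.1574]
tool_rot: [3.08, -0.362, 0.32]
ft_force: [0.1, -0.1, -1.3]
grip_width: 0.171
grip_force: 50.0
```

```bash
python3 q.py
```

```text
14.65 origin [ 45.2 -83.7  44.2] tip [ 45.1 -83.7  -0.8] deckF [-0.1 -0.5 -0.1] deckTq [0.   0.3  0.02] grip 0.17237698901450105 [ 0.57 -0.07 -0.38  2.03 -0.02  0.97 -1.6 ]
RI turn [-0.02 -0.09 -0.14] shift cm [0. 0. 0.]
```

No contact yet. I'll check numerically that the shaft really goes into the eye by sampling the scene picture along the pin's axis.

Run:
```python
exec(open('q.py').read())
px=np.mean([grab('scene')['pixels'].astype(float) for _ in range(3)],0)
for z in range(4,-46,-4):
    P=po+z/1000*n;u,v=proj(S,P)[0]
    print(z,D(P)[2],(round(u,1),round(v,1)),[px[int(round(v)),int(round(u))+k].astype(int).tolist() for k in(-3,-2,-1,0,1,2,3)])
```

```text
14.75 origin [ 45.3 -83.7  44.3] tip [ 45.2 -83.7  -0.7] deckF [-0.4  0.1 -0.7] deckTq [-0.02  0.29 -0.04] grip 0.17017579269841668 [ 0.57 -0.07 -0.38  2.03 -0.02  0.97 -1.6 ]
RI turn [-0.01 -0.08 -0.14] shift cm [0. 0. 0.]
4 48.3 (np.float64(193.4), np.float64(207.2)) [[49, 22, 21], [86, 27, 25], [93, 30, 27], [152, 38, 35], [157, 35, 32], [140, 35, 32], [168, 43, 39]]
0 44.3 (np.float64(194.1), np.float64(208.7)) [[73, 21, 21], [81, 18, 23], [161, 41, 38], [169, 40, 37], [166, 42, 38], [164, 39, 36], [98, 32, 29]]
-4 40.3 (np.float64(194.8), np.float64(210.2)) [[155, 33, 31], [161, 40, 38], [161, 39, 36], [163, 43, 40], [110, 41, 39], [40, 29, 27], [4, 20, 19]]
-8 36.3 (np.float64(195.4), np.float64(211.6)) [[60, 63, 61], [39, 45, 44], [76, 79, 76], [85, 86, 84], [84, 83, 80], [62, 62, 60], [30, 31, 30]]
-12 32.3 (np.float64(196.1), np.float64(213.1)) [[35, 35, 34], [56, 56, 54], [86, 85, 82], [108, 105, 102], [137, 134, 130], [83, 75, 62], [117, 87, 33]]
-16 28.3 (np.float64(196.8), np.float64(214.5)) [[53, 51, 51], [121, 118, 113], [155, 151, 145], [151, 148, 142], [115, 103, 83]
[... 465 characters left out ...]
 [201, 150, 55], [197, 148, 57], [193, 147, 58]]
-32 12.3 (np.float64(199.5), np.float64(220.2)) [[178, 133, 49], [198, 150, 55], [201, 152, 57], [197, 148, 54], [194, 146, 55], [191, 145, 57], [189, 142, 55]]
-36 8.3 (np.float64(200.1), np.float64(221.6)) [[189, 143, 56], [188, 142, 56], [185, 141, 53], [189, 141, 52], [189, 142, 54], [186, 142, 68], [190, 160, 107]]
-40 4.3 (np.float64(200.8), np.float64(223.1)) [[186, 139, 51], [188, 143, 58], [186, 144, 71], [191, 163, 111], [188, 175, 167], [184, 174, 169], [184, 172, 166]]
-44 0.3 (np.float64(201.4), np.float64(224.5)) [[188, 143, 55], [190, 160, 109], [190, 179, 170], [200, 189, 183], [190, 177, 171], [191, 178, 170], [185, 172, 163]]
```

The shaft disappears into the yellow eye as intended. I'll keep going down.

Emit:
carry_out(steps=[[0,0,0,0.1,-0.02,-0.17,0.1],[0,0,0,0.2,-0.05,-0.34,0.1],[0,0,0,0.31,-0.07,-0.51,0.1],[0,0,0,0.41,-0.1,-0.68,0.1],[0,0,0,0.52,-0.12,-0.85,0.1],[0,0,0,0.52,-0.12,-0.85,0.1]])

```text
time: 15.5
position: [0.5039, -0.1218, 0.1489]
tool_rot: [3.08, -0.362, 0.321]
ft_force: [0.2, -0.2, -0.7]
grip_width: 0.168
grip_force: 50.0
```

```bash
python3 q.py
```

```text
15.6 origin [ 45.2 -83.7  34.1] tip [ 45.2 -83.6 -10.9] deckF [ 0.3  0.7 -0. ] deckTq [-0.01  0.31 -0.03] grip 0.1698147156399986 [ 0.57 -0.05 -0.38  2.03 -0.01  0.95 -1.61]
RI turn [-0.02 -0.09 -0.14] shift cm [0. 0. 0.]
```

Emit:
carry_out(steps=[[0,0,0,0.15,-0.04,-0.25,0.1],[0,0,0,0.31,-0.07,-0.51,0.1],[0,0,0,0.41,-0.1,-0.68,0.1],[0,0,0,0.52,-0.12,-0.85,0.1],[0,0,0,0.62,-0.15,-1.02,0.1],[0,0,0,0.67,-0.16,-1.1,0.1],[0,0,0,0.67,-0.16,-1.1,0.1]])

```text
time: 16.3
position: [0.5106, -0.1234, 0.1381]
tool_rot: [3.08, -0.362, 0.321]
ft_force: [0.5, 0.4, -0.1]
grip_width: 0.171
grip_force: 50.0
```

```bash
python3 q.py
```

```text
16.4 origin [ 45.3 -83.6  21.2] tip [ 45.2 -83.6 -23.8] deckF [-0.6  0.1 -0.1] deckTq [ 0.    0.31 -0.01] grip 0.17220254634887294 [ 0.57 -0.02 -0.38  2.03  0.    0.92 -1.62]
RI turn [-0.01 -0.08 -0.14] shift cm [0. 0. 0.]
```

Emit:
carry_out(steps=[[0,0,0,0.05,-0.01,-0.085,0.1],[0,0,0,0.1,-0.025,-0.17,0.1],[0,0,0,0.15,-0.04,-0.25,0.1],[0,0,0,0.18,-0.045,-0.3,0.1],[0,0,0,0.18,-0.045,-0.3,0.1]])

```text
time: 16.9
position: [0.5117, -0.1237, 0.1366]
tool_rot: [3.079, -0.362, 0.319]
ft_force: [-9.3, 1.9, 12.6]
grip_width: 0.169
grip_force: 50.0
```

```bash
python3 q.py
```

```text
17.0 origin [ 45.3 -83.7  19.2] tip [ 45.2 -83.7 -25.8] deckF [-1.9  0.7 15.7] deckTq [-0.02  1.69 -0.01] grip 0.17290050075893731 [ 0.57 -0.02 -0.39  2.03  0.01  0.92 -1.62]
RI turn [ 0.01 -0.17 -0.13] shift cm [0. 0. 0.]
```

The flange has bottomed: 16 N along the deck normal at z about 19 mm. I'll ease off, release and back away along the tool axis.

Emit:
carry_out(steps=[[0,0,0,-0.05,0.01,0.085,0.1],[0,0,0,-0.05,0.01,0.085,0.4],[0,0,0,-0.05,0.01,0.085,0.4],[0,0,0,-0.05,0.01,0.085,0.4],[0,0,0,-0.4,0.1,1.8,0.4],[0,0,0,-0.8,0.2,3.9,0.4],[0,0,0,-1.3,0.3,6.5,0.4],[0,0,0,-2.0,0.5,10,0.4],[0,0,0,-2,-4,12,0.4],[0,0,0,-2,-9,12,0.4],[0,0,0,-2,-14,12,0.4],[0,0,0,-2,-18,12,0.4]])

```text
time: 18.2
position: [0.4919, -0.3074, 0.2554]
tool_rot: [3.078, -0.365, 0.322]
ft_force: [1.3, 0.3, 0.0]
grip_width: 0.399
grip_force: 0.0
```

Run:
```python
from mv import *
st()
for nm,cal in(('scene',S),('top',T)):
    im=grab(nm);hsv=cv2.cvtColor(im['pixels'],cv2.COLOR_RGB2HSV)
    m=cv2.inRange(hsv,(0,150,60),(7,255,255))|cv2.inRange(hsv,(173,150,60),(180,255,255))
    k,l,stt,ce=cv2.connectedComponentsWithStats(m)
    print(nm,[(stt[i].tolist(),ce[i].round(1)) for i in range(1,k) if stt[i,4]>5])
    for z in(0,4,20,38):print(z,proj(cal,f(45,-85,18+z))[0].round(1))
    if nm=='scene':
        A=im['pixels'].astype(int)
        print((A[212:224,190:206,0]-A[212:224,190:206,2]));print(A[212:224,190:206,1])
```

```text
{'time': np.float64(18.3), 'position': array([ 0.4902, -0.3113,  0.2544]), 'ft_force': array([ 0.1686, -0.5357, -0.0281]), 'grip_width': np.float64(0.4014), 'grip_force': np.float64(0.0), 'joint_positions': array([ 0.7203,  0.0173, -0.1626,  1.7539, -0.064 ,  1.1734, -1.2375])}
deck xyz mm [ 120.7 -271.1  116. ]
scene [([189, 203, 14, 18, 117], array([195.3, 211.9]))]
0 [198.  218.4]
4 [197.3 217. ]
20 [194.6 211.2]
38 [191.6 204.6]
[[ -2  17  75 103 119 124 127 115 102  82  52  15 -28 -18   8  66]
 [  3  -4  43  99 114 121 121 120 106 107 152 129  60  64 154 155]
 [  3   0  16  75 108 118 122 124 110  85 136 150 154 144 148 149]
 [ -1  -3  -5  44  94 113 122 125 113  98 119 139  94 144 152 143]
 [ -6   0  43  54  93 106 120 119 120  93 135 120  87 144 150 150]
 [ 12  65 132  89  74  95 117 124 106 134 127 110 124 146 150 143]
 [135 133 123 122 122 101  94 135 135 122 117 133 148 143 135 135]
 [131 130 134 123 124 122 124 117 123 126 134 139 137 136 137 137]
 [148 154 134 100  82  91 107 134 134 149 144 136 135 138 132 121]
 [ 78 115 146 152 138 138 149 148 139 133 133 135 135 137  8
[... 365 characters left out ...]
 34  37  42  40  37  33  34  40 156 162 149]
 [ 74  90  95  61  36  31  42  38  37  36  38  33  31 158 165 163]
 [ 71 111 146  81  34  31  34  40  37  41  44  40  94 161 163 153]
 [141 148 122  55  34  30  37  42  43  36  44  95 164 153 143 142]
 [136 142 144  77  40  36  41  45  39  56  95 152 149 145 143 147]
 [151 158 153  99  54  49  57  98 107 158 160 145 143 142 146 145]
 [ 81 127 155 166 142 132 160 164 159 144 143 145 139 140 167 191]
 [ 85  67 101 150 162 166 151 145 146 141 141 142 144 164 180 174]
 [151 105  75  78 125 150 141 141 139 144 143 164 183 176 169 170]]
top [([303, 202, 7, 12, 66], array([306. , 207.1]))]
0 [306.  204.1]
4 [306.  204.8]
20 [306.1 207.5]
38 [306.1 210.7]
```

The red head sits on the bar with no gap, its centre within about a pixel of the fully seated prediction in both views, and the robot is clear.

```bash
python3 -c "
from bench import ctrl
print(ctrl.close_job())"
```

```text
the job is handed in; nothing more can be done
None
```

The clamp bar is closed against its stop and the red pin is through the eye with its flange down on the bar; I let go at about 18 s and handed the job in, and no verdict came back.

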